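# Turn a castle nut to its next slot and pin it

### The arm

A 7-joint arm with a two-finger parallel gripper is mounted at the origin on a cart in front of the work surface, level with it; the furniture and walls round the work are solid. World frame = base frame: x ahead of the robot, y to its left, z up, the work surface at z = 0. Lengths are in m, angles in rad, forces in N, time in s.
With the tool pointing down it reaches from about 0.35 to 0.9 m from the base axis. Payload 19.9 kg.
Tool frame: the origin (TCP) lies midway between the tips of the shut fingers; the grasp point (between the pads) lies 19 mm behind it; z points along the fingers, y is the line along which they close (so a half turn about z gives the same grasp; the last joint's range is limited). The gripper opens to 85 mm and grips with 20 to 120 N. Pads are 22 mm wide; open, the fingers measure 114 mm over their backs; the gripper's body (76 mm by 85 mm) begins 54 mm behind the grasp point. The pads swing forward as they close: fully open they stand 13 mm farther back than shut.
Start: joints at [-1.208, 0.417, -0.01, 1.614, 0.005, 1.111, -0.053], TCP at [0.246, 0.575, 0.231] pointing down, gripper open.
Joint ranges: [-2.81, 2.81], [-0.39, 2.02], [-1.27, 1.25], [0.06, 2.57], [-1.19, 4.33], [0.19, 2], [-2.82, 2.82]. Speed limits (rad/s): [1.89, 1.89, 2.39, 2.39, 3.01, 3.01, 3.01].

### API

Orientations are given as a 3x3 rotation matrix whose columns are the frame's x, y, z axes.
In Python, from workcell import move_ptp, movel, goto_joints, open_jaws, close_gripper, pause, ik, grab_frame, PlanningError, sign_off, read_time, read_q, read_qd, read_joint_efforts, read_tcp_pos, read_eef_rot, read_wrist_force, read_wrist_torque, read_width, read_grasp_force gives the robot as it stands. Calls block until the motion is done:
- move_ptp(position, orientation): joint-space move of the TCP to a pose.
- movel(position, ori=None, feed=0.15, guard=None): straight line of the TCP; ori=None keeps the orientation; feed is the mean speed in m/s. With guard (N) it stops when the force on the tool has changed by that much, and returns True; else False.
- goto_joints(angles): joint-space move.
- open_jaws() and close_gripper(grasp_force=None): open the fingers fully, or close them until they stop; grasp_force is the grip in N (None keeps the last).
- pause(seconds).
- ik(position, orientation): joint angles nearest the present ones, or None.
- grab_frame(name): name is "side" or "top"; returns a dict with "img" (480x640x3 uint8, red, green, blue), "fx", "fy", "cx", "cy" (pixels), "R" (3x3) and "t" (3): a world point X has camera coordinates R X + t. Camera axes: x right, y down, z forward; pixel columns grow to the right and rows downward; lengths in m; the calibration is good to about 2 mm. A picture is of the moment at which its call begins. There is no depth.
A pose or a line that the arm cannot do raises PlanningError and nothing moves.
- sign_off(): hands the job in; it is judged then, once.
Readings, each from a call of its own:
- read_time(): time.
- read_q(): joint angles.
- read_qd(): joint speeds.
- read_joint_efforts(): joint torques, N m.
- read_tcp_pos(): TCP position.
- read_eef_rot(): TCP orientation.
- read_wrist_force(): force on the tool from outside, world axes, zero at the start.
- read_wrist_torque(): the same for the moment, N m.
- read_width(): finger opening in m.
- read_grasp_force(): force on a finger pad.
Only numpy, scipy, OpenCV 4.12 (cv2) and the standard library are available. Lean on these libraries where they do the work, as an engineer would, in place of code of your own. Each camera call takes 0.05 s, during which the arm holds its last target. There are 200 camera calls.

### The job

The castle nut on the bearing unit's upright spindle is snug but not locked, and the spindle twists along a little in its rubber bush. Grip the nut and turn it on, clockwise seen from above, just to the next place where a pair of its slots lines up with the spindle's cross hole; do not back it off to the last slot and do not run past the next one. Then take the steel lock pin from the desk, ease it level through slot, cross hole and opposite slot, from either side and without forcing it, until its collar rests on the nut, and let go, leaving the tools and parts around where they lie.

Things in the scene. Friction and masses are not known exactly. Their poses are not given: they have to be found in the camera images.
- bearing_unit: Grey four-bolt rubber-bushed pivot bearing on a 112x112x10 mm aluminium plate, fixed. Origin: underside of the plate, on the spindle's axis, z up along it. Heights over the origin: bolt heads 30 mm (36 mm out in x and y), casting 48 mm, washer (diameter 58 mm) 54 mm, castle nut 54 to 96 mm, top of the 28 mm thick threaded spindle 104 +-5 mm.
- hole_mean (a point): On the spindle's axis, 87 mm over the unit's origin, same axes as the unit: the MEAN place of the cross hole, which is 7.2 mm wide and runs straight through the spindle along y. The spindle stands up to 5 mm higher or lower from unit to unit (shims) and the hole with it; that is not measured, so find it inside the slot by feel or by eye.
- nut_hex (a point): On the axis, 65 mm over the unit's origin, same axes as the unit (does not turn): mid height of the nut's hexagon, 22 mm high (54 to 76 mm), 50 mm across flats, each flat 29 mm wide. Above it the crown, diameter 45 mm, up to 96 mm, with six slots 8 mm wide and 20 mm deep, open at the top, each over the middle of a flat.
- nut (a joint): Nut angle on the spindle (rad), grows clockwise from above. At 0 and every pi/3 a slot pair lies on the cross hole; starts at 0.2 to 0.8, so the next is 1.047. At q a pair of flats faces the unit's y axis turned by -q about z (likewise every pi/3). Takes 0.7 to 1.1 N m; the spindle sits in rubber (4.5 N m/rad), twists along 8 to 14 deg before the nut slips on it, and springs back on release.
- lock_pin: Loose steel pin lying on the desk, 70 g, 100 mm long. Origin: middle of the underside of its square grip (14x34x14 mm, long side along y). Towards -y: round collar (diameter 11 mm, y -17 to -25 mm; its end face comes to rest on the crown), then the shank (diameter 6 mm, y -25 to -83 mm, tip bevelled 0.5 mm). Its axis is 7 mm over the origin. Grip it from above, across x.
- pin_tip (a point): the tip of the pin's shank, on its axis, 83 mm from the origin towards -y
- pin_mid (a point): the point of the shank, on its axis, 22 mm from the shoulder, that lies on the spindle's axis when the collar rests on the crown (47 mm from the pin's origin towards -y)
- pliers_red: bystander, loose on the desk, to be left alone: pliers with red handles, 59x182x14 mm; origin under its middle
- cutters_blue: bystander, loose on the desk, to be left alone: side cutters with blue handles, 59x164x14 mm; origin under its middle
- hex_key: bystander, loose on the desk, to be left alone: bent grey hex key, 33x111x5 mm; origin under its middle
- screwdriver_orange: bystander, loose on the desk, to be left alone: screwdriver with orange handle, 29x224x32 mm; origin under its middle
- screwdriver_red: bystander, loose on the desk, to be left alone: screwdriver with red handle, 26x194x29 mm; origin under its middle
- tape_black: bystander, loose on the desk, to be left alone: roll of black tape, 62x60x19 mm; origin under its middle
- relay_2: bystander, loose on the desk, to be left alone: green relay block, 78x34x54 mm; origin under its middle
Things that resemble listed ones, but are neither listed nor needed, are in the scene too. What is shaped like the lock_pin but green is not meant.

How it is judged:
By the outcome, as a careful person would: the job done as asked, in the order asked, and still so for the second after the job is handed in, with the robot touching nothing.
It also fails if it takes over 56 s, if anything falls off the work surface, if the arm or the gripper's body presses on something with over 40 N, if the wrist force passes 120 N, or if a joint passes its speed limit or range.

## Working session

There is one attempt and no reset: what is moved stays moved. The work goes in short steps, each a Python script; the robot and the scene stay as the last script left them, time stands still between calls to the robot, and variables do not carry over. Pictures are saved under pics/ and viewed, at most 10 in all, crops included, and the job is handed in when it is done.

```bash
mkdir -p pics; ls; python3 - <<'E'
from workcell import *
import cv2, numpy as np
for n in("top","side"):
    f=grab_frame(n); cv2.imwrite(f"pics/{n}0.png",f["img"][:,:,::-1]); np.savez(f"{n}0.npz",**f)
    print(n,f["fx"],f["fy"],f["cx"],f["cy"],np.round(f["R"],4).tolist(),np.round(f["t"],4), (-f["R"].T@f["t"]).round(3))
print(read_time(),read_q(),read_tcp_pos(),read_eef_rot())
E
```

```text
pics
top 514.8763608274289 514.8763608274289 323.1244480738675 244.9403511582177 [[0.0115, -0.9999, -0.0039], [-0.997, -0.0112, -0.0766], [0.0765, 0.0047, -0.9971]] [0.1267 0.4376 1.1609] [0.346 0.126 1.191]
side 534.7182865810241 534.7182865810241 324.79334510855386 234.28741284168495 [[-0.8289, -0.5588, -0.0258], [-0.1877, 0.3214, -0.9282], [0.527, -0.7645, -0.3713]] [0.4436 0.1026 1.0383] [-0.16   1.009  0.492]
0.1 [-1.2084713   0.41794403 -0.01028425  1.61410578  0.00472003  1.11068014
 -0.05298014] [0.24549007 0.57443756 0.23070779] [[-9.19572439e-01  3.92920372e-01 -3.33158980e-04]
 [ 3.92920498e-01  9.19571830e-01 -1.06364350e-03]
 [-1.11563586e-04 -1.10900224e-03 -9.99999379e-01]]
```

View pics/top0.png

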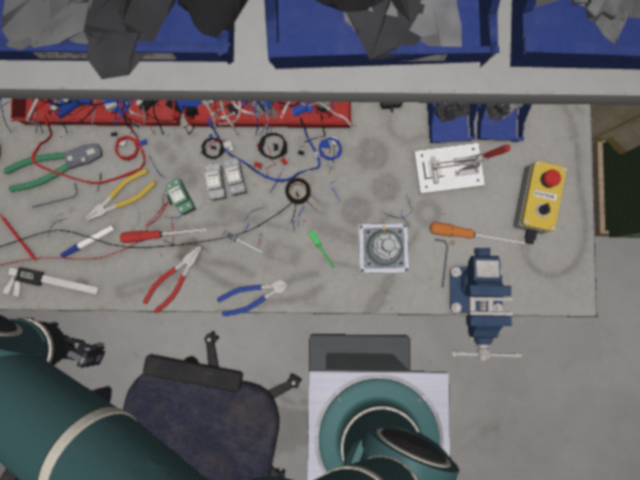

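View pics/side0.png

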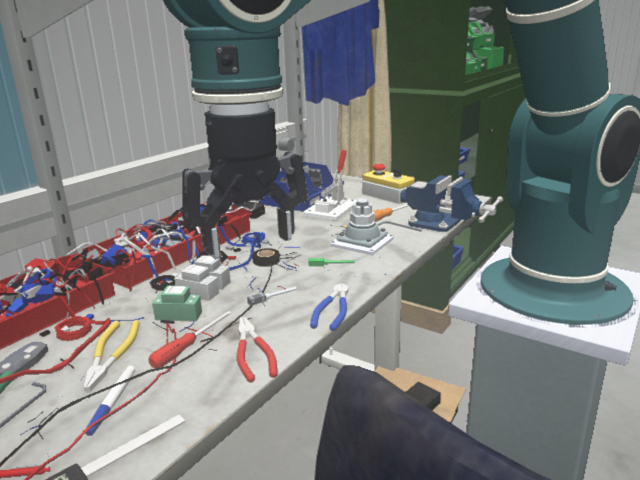

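The top view shows the bearing unit at about (384,247), a bare metal pin at about (245,243) with its grip near (232,237), and a green pin at (320,248). In the side view the unit is at (362,225) and the metal pin at (270,296).

Things that could be taken for the lock pin:
- grey pin at (245,243)
- green pin at (320,248), excluded by its colour
- hex keys at (445,262) and (55,195), which are bent
- white/blue marker at (87,241)

I choose the grey pin and check it in a close crop.

```bash
python3 - <<'E'
import cv2, numpy as np
T=cv2.imread("pics/top0.png");S=cv2.imread("pics/side0.png")
def c(I,x,y,w,h): return cv2.resize(I[y:y+h,x:x+w],(400,300),interpolation=cv2.INTER_CUBIC)
o=np.vstack([np.hstack([c(T,344,217,80,60),c(T,210,217,64,48)]),np.hstack([c(S,320,192,80,60),c(S,234,270,80,60)])])
cv2.imwrite("pics/crop1.png",o)
E
```

```text
(no output)
```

View pics/crop1.png

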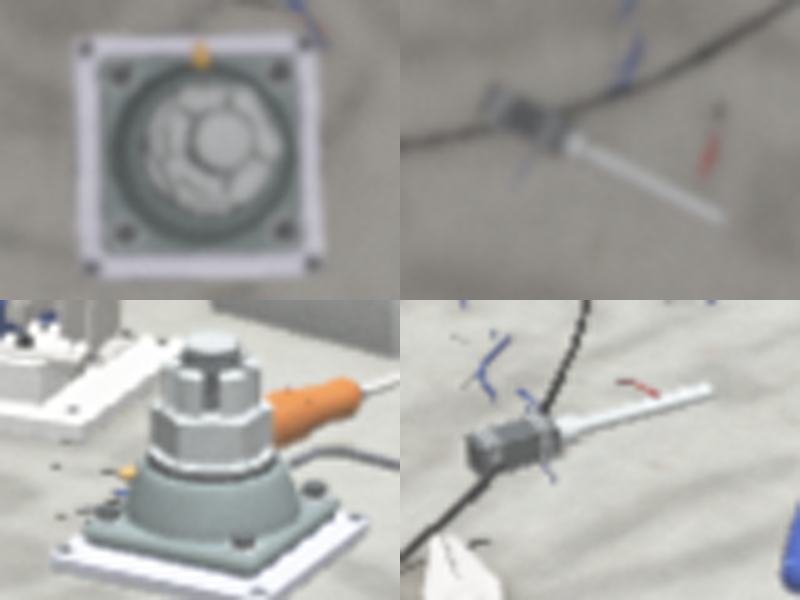

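The crop confirms the grey pin: steel shank, tip at top (261.5,252), grip end near (224,233). The nut has a slot facing the side camera almost squarely, at side pixel (362,209). Next I'll measure the plate and the pin.

```bash
cat > h.py <<'E'
import cv2, numpy as np
from workcell import *
def ray(f,uv,z):
    R,t=f["R"],f["t"]; d=R.T@np.array([(uv[0]-f["cx"])/f["fx"],(uv[1]-f["cy"])/f["fy"],1]); c=-R.T@t
    return c+d*(z-c[2])/d[2]
def proj(f,X):
    p=f["R"]@np.asarray(X)+f["t"]; return np.array([f["fx"]*p[0]/p[2]+f["cx"],f["fy"]*p[1]/p[2]+f["cy"]])
def down(yaw):  # tool y (closing line) at azimuth yaw, z down
    y=np.array([np.cos(yaw),np.sin(yaw),0]); z=np.array([0,0,-1.]); return np.column_stack([np.cross(y,z),y,z])
E
python3 - <<'E'
from h import *
f=dict(np.load("top0.npz")); s=dict(np.load("side0.npz"))
I=f["img"].astype(int); hsv=cv2.cvtColor(f["img"],cv2.COLOR_RGB2HSV)
# plate
x0,y0=350,212; c=f["img"][y0:y0+70,x0:x0+70]
m=((c.min(2)>165)&(c[:,:,2].astype(int)-c[:,:,0]>-3)).astype(np.uint8)
n,l,st,ce=cv2.connectedComponentsWithStats(m); k=1+st[1:,4].argmax(); print("plate",st[k])
cn=max(cv2.findContours((l==k).astype(np.uint8),0,1)[0],key=cv2.contourArea).reshape(-1,2)+[x0,y0]
W=np.array([ray(f,p,0.010)[:2] for p in cn]); r=cv2.minAreaRect((W*1000).astype(np.float32)); print("plate rect mm",r)
# fit lines on each side, subpixel through gradient
bx=cv2.boxPoints(r)/1000
g=cv2.cvtColor(f["img"],cv2.COLOR_RGB2GRAY).astype(np.float32); L=[]
for i in range(4):
    a,b=bx[i],bx[(i+1)%4]; nrm=np.array([(b-a)[1],-(b-a)[0]]); nrm/=np.linalg.norm(nrm); nrm*=np.sign(nrm@(a-np.array(r[0])/1000))
    P=[]
    for q in np.linspace(.15,.85,30):
        e=np.arange(-.006,.008,.0003); pts=[a+(b-a)*q+nrm*k for k in e]
        uv=np.array([proj(f,[*p,.01]) for p in pts],np.float32)
        v=cv2.remap(g,uv[:,:1],uv[:,1:],1).ravel(); v=cv2.GaussianBlur(v[None],(9,1),0).ravel(); P.append(pts[np.argmin(np.diff(v))])
    vx,vy,px,py=cv2.fitLine(np.array(P,np.float32),cv2.DIST_HUBER,0,.001,.001).ravel(); L.append((px,py)); print("edge mid",px,py,"ang%90",np.degrees(np.arctan2(vy,vx))%90)
C=np.mean(L,0); print("centre",C, "side px of axis z.086",proj(s,[*C,.086]),"spindle top z.104",proj(s,[*C,.104]),proj(f,[*C,.104]))
cam=-s["R"].T@s["t"]; print("side cam azimuth",np.degrees(np.arctan2(*(cam[:2]-C)[::-1])))
# pin: shank bright, grip dark
c=f["img"][225:262,215:272].astype(int); print("bg",np.median(c,axis=(0,1)))
sh=(c.min(2)>165).astype(np.uint8); n,l,st,ce=cv2.connectedComponentsWithStats(sh); k=1+st[1:,4].argmax()
P=np.argwhere(l==k)[:,::-1]+[215,225]; V=np.array([ray(f,p,.007)[:2] for p in P]); ln=cv2.fitLine(V.astype(np.float32),2,0,.001,.001).ravel()
d=ln[:2]; t=(V-ln[2:])@d; A,B=ln[2:]+d*t.min(),ln[2:]+d*t.max(); print("shank",st[k],A,B,np.hypot(*(B-A)),"az",np.degrees(np.arctan2(d[1],d[0])))
for nm,p in(("gripend px",(223.6,233.5)),("tip",(261.5,251.9)),("shoulder",(301/6.25*0+234.5+0,0))):
    print(nm,ray(f,p,.007 if nm=="tip" else .010)[:2])
# side-view check
print("side tip px",(234+(712-400)/5,270+(388-300)/5)," ray",ray(s,(234+312/5,270+88/5),.007), "side grip end",ray(s,(234+75/5,270+(452-300)/5),.007))
E
```

```text
plate [  9  12  50  49 509]
plate rect mm ((431.351318359375, -6.997432708740234), (110.65548706054688, 112.49139404296875), 0.6343962550163269)
edge mid 0.37681928 -0.022264825 ang%90 0.22370148
edge mid 0.43036225 -0.06241748 ang%90 0.78634995
edge mid 0.48759365 -0.008003959 ang%90 0.63438416
edge mid 0.42192647 0.048097294 ang%90 1.3053156
centre [ 0.42917544 -0.01114724] side px of axis z.086 [364.36734648 207.84379447] spindle top z.104 [364.38009576 200.46318326] [390.37006951 245.82133909]
side cam azimuth 120.02440479820284
bg [144. 141. 137.]
shank [27 17 13  7 13] [0.42842408 0.29088574] [0.44204256 0.31889727] 0.031146561159005864 az 64.072174
gripend px [0.46054843 0.3615632 ]
tip [0.41919837 0.27358474]
shoulder [1.02143477 0.35026031]
side tip px (296.4, 287.6)  ray [0.41922389 0.27132564 0.007     ] side grip end [0.46467448 0.35934484 0.007     ]
```

The measurements agree with each other:
- **Unit:** centre at (0.432, -0.007), yaw about 0.7°. The plate measures 111 mm against 112 mm given, and the side view's predicted axis column matches the crown.
- **Nut:** a slot at azimuth of about 120° gives q ≈ 0.53. The other possible y axis would put q outside its range.
- **Pin:** tip at (0.419, 0.2725) in both views, azimuth about 64.5°.

Now I'll go to the nut and grip it.

```bash
python3 - <<'E'
from h import *
yaw=np.radians(0.5)
p=np.array([.4322,-.0072,0]); R=down(yaw)
print(ik(p+[0,0,.056],R), ik(p+[0,0,.056],down(yaw-np.radians(45))))
move_ptp(p+[0,0,.15],R); print(read_time(),read_tcp_pos(),read_q().round(3))
print(movel(p+[0,0,.056],feed=.1,guard=8),read_tcp_pos(),read_wrist_force().round(2),read_wrist_torque().round(3))
close_gripper(grasp_force=80); pause(.2)
print(read_time(),read_width(),read_tcp_pos(),read_wrist_force().round(2),read_wrist_torque().round(3),read_grasp_force())
f=grab_frame("side"); cv2.imwrite("pics/side1.png",cv2.resize(f["img"][120:270,260:460,::-1],(800,600),interpolation=cv2.INTER_CUBIC))
E
```

```text
[-0.50119857  0.40439752  0.51983012  2.22319702 -0.35749769  0.59261192
  0.29236443] [-0.56544628  0.42111146  0.59772272  2.22498887 -0.41751106  0.60325444
 -0.43593417]
2.3083 [ 0.43250533 -0.00642674  0.15004189] [-0.62   0.212  0.629  2.166 -0.172  0.81   0.128]
False [ 0.43252435 -0.00717799  0.05642426] [0.17 0.6  0.2 ] [0.001 0.001 0.032]
4.025 0.04837720301008704 [ 0.43285769 -0.00706424  0.05676405] [-3.44  0.16 19.28] [0.053 0.916 0.017] 78.99168913252652
```

View pics/side1.png

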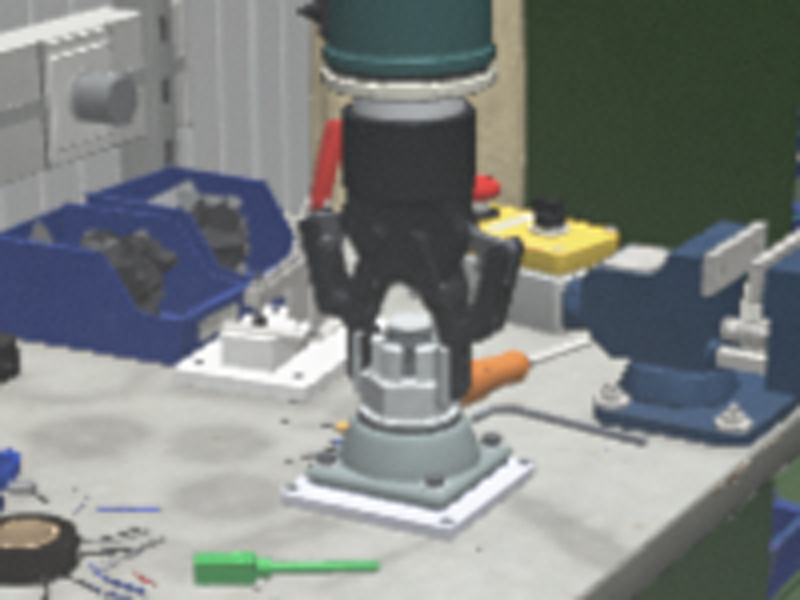

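The picture shows both fingers closed on the hexagon (pads at about (365,370) and (458,370)) with the tips just above the washer. Now I'll turn in steps and watch the moment.

```bash
cat >> h.py <<'E'
def yawdeg():
    y=read_eef_rot()[:,1]; return float(np.degrees(np.arctan2(y[1],y[0])))
def turn(a,p=None):
    p=np.array([.4326,-.0072,.0566]) if p is None else p
    movel(p,down(np.radians(a)),feed=.1)
    pause(.1); print("cmd",a,"t %.2f yaw %.2f w %.4f g %.0f"%(read_time(),yawdeg(),read_width(),read_grasp_force()),"Tz",read_wrist_torque().round(3)[2],"F",read_wrist_force().round(1),read_tcp_pos().round(4),flush=True)
E
python3 - <<'E'
from h import *
for a in(-4,-8,-12,-17,-22): turn(a)
E
```

```text
cmd -4 t 4.42 yaw -3.83 w 0.0483 g 86 Tz 0.298 F [-1.2  0.   9.1] [ 0.433  -0.0071  0.0569]
cmd -8 t 4.78 yaw -7.80 w 0.0482 g 86 Tz 0.624 F [-0.  -0.4  8.1] [ 0.433  -0.0071  0.0569]
cmd -12 t 5.12 yaw -11.78 w 0.0483 g 86 Tz 0.881 F [ 0.9 -1.3  7.5] [ 0.4331 -0.0071  0.0569]
cmd -17 t 5.47 yaw -16.78 w 0.0476 g 86 Tz 0.952 F [1.3 0.2 7.1] [ 0.4332 -0.0071  0.0569]
cmd -22 t 5.83 yaw -21.77 w 0.0481 g 85 Tz 0.937 F [ 3.2 -0.4  6.3] [ 0.4333 -0.0072  0.0569]
```

```bash
python3 - <<'E'
from h import *
for a in(-30,-37,-30,-27): turn(a)
E
```

```text
cmd -30 t 6.22 yaw -29.74 w 0.0482 g 85 Tz 0.966 F [ 4.5 -2.3  5.2] [ 0.4335 -0.0072  0.057 ]
cmd -37 t 6.59 yaw -36.75 w 0.0480 g 85 Tz 1.001 F [ 5.  -2.5  4.3] [ 0.4336 -0.0073  0.057 ]
cmd -30 t 6.97 yaw -29.98 w 0.0482 g 85 Tz 0.513 F [ 4.3 -2.   5.6] [ 0.4335 -0.0073  0.0569]
cmd -27 t 7.32 yaw -27.00 w 0.0481 g 86 Tz 0.224 F [ 3.3 -1.1  5.8] [ 0.4334 -0.0072  0.057 ]
```

```bash
python3 - <<'E'
from h import *
for a in(-24.2,-41.3,-31,-29): turn(a)
f=grab_frame("side"); np.savez("side2.npz",**f)
E
```

```text
cmd -24.2 t 7.67 yaw -24.22 w 0.0478 g 86 Tz 0.028 F [4.5 0.  7.3] [ 0.4334 -0.0072  0.0569]
cmd -41.3 t 8.22 yaw -41.24 w 0.0477 g 85 Tz 1.038 F [ 6.8 -2.7  4.1] [ 0.4337 -0.0074  0.057 ]
cmd -31 t 8.65 yaw -31.04 w 0.0481 g 85 Tz 0.284 F [ 4.9 -1.2  4.8] [ 0.4335 -0.0073  0.0569]
cmd -29 t 9.00 yaw -29.05 w 0.0481 g 86 Tz 0.104 F [ 5.7 -0.3  6.9] [ 0.4335 -0.0073  0.0569]
```

```bash
python3 - <<'E'
from h import *
for a in(-42.4,-29.2): turn(a)
open_jaws(); pause(.2); print(read_time(),read_width(),"base Tz",read_wrist_torque(),read_wrist_force())
# up and align on crown along unit x
p=np.array([.4326,-.0072,.0]); R=down(np.radians(.7))
movel(p+[0,0,.085],R,feed=.1); print(read_time(),read_tcp_pos(),read_wrist_force().round(2))
close_gripper(grasp_force=25); pause(.2); print(read_time(),read_width(),read_tcp_pos(),yawdeg(),read_wrist_force().round(2),read_wrist_torque().round(3))
E
```

```text
cmd -42.4 t 9.53 yaw -42.38 w 0.0482 g 85 Tz 1.051 F [ 6.9 -2.8  4.2] [ 0.4337 -0.0074  0.057 ]
cmd -29.2 t 10.02 yaw -29.32 w 0.0480 g 86 Tz 0.053 F [5.  0.1 6.3] [ 0.4335 -0.0073  0.0569]
10.675 0.08541061060703065 base Tz [-0.00951614 -0.05013266  0.03941122] [-0.01308437  0.19298111  0.77144446]
11.35 [ 0.43253002 -0.00719753  0.08487336] [-0.31 -0.74 -0.55]
12.0083 0.04371453049838158 [ 0.43281274 -0.00718463  0.08507677] 0.6930062893810798 [0.75 0.14 4.32] [-0.032 -0.256  0.055]
```

```bash
python3 - <<'E'
from h import *
open_jaws(); pause(.1); p=read_tcp_pos(); movel([p[0],p[1],.14],feed=.2)
g=np.array([.455,.3475,0]); R=down(np.radians(-25.5))
move_ptp(g+[0,0,.10],R); print(read_time(),read_q().round(2),read_tcp_pos())
for n in("side","top"):
    f=grab_frame(n); np.savez(f"{n}3.npz",**f)
    if n=="side": a=f["img"][270:330,234:314],f["img"][192:252,322:402]
    else: b=f["img"][217:265,210:274],f["img"][217:277,344:424]
c=[cv2.resize(i,(400,300),interpolation=cv2.INTER_CUBIC) for i in(*a,*b)]
cv2.imwrite("pics/chk3.png",np.vstack([np.hstack(c[:2]),np.hstack(c[2:])])[:,:,::-1])
E
```

```text
14.3667 [-1.11  0.54  0.52  1.87 -0.35  0.83 -0.85] [0.45555505 0.34601076 0.09987546]
```

View pics/chk3.png

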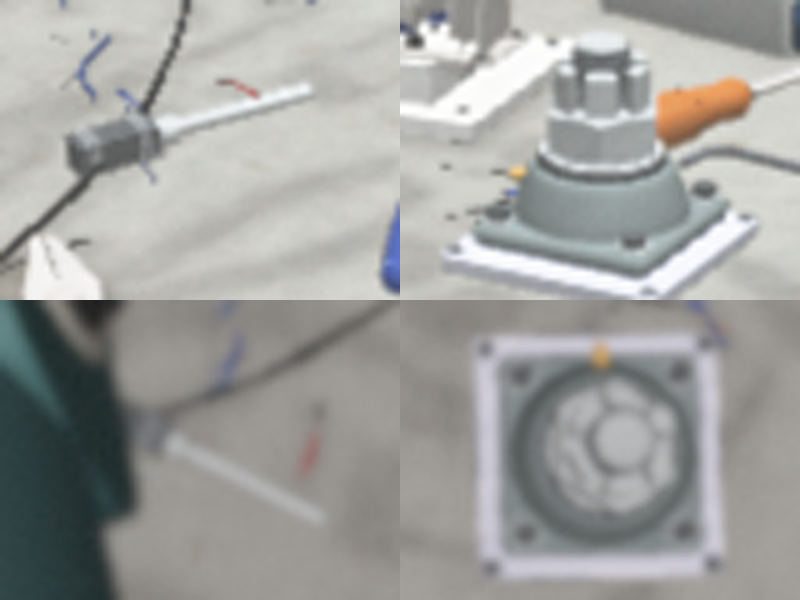

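The side crop shows the nut's slots now symmetric at ±30° about the side camera's line of sight (crop 577 and 624 around 601), so one faces unit y. The pin lies where it was. Next I'll grasp it.

```bash
python3 - <<'E'
from h import *
g=np.array([.455,.3475,0])
print(movel(g+[0,0,.003],down(np.radians(-25.5)),feed=.08,guard=8),read_tcp_pos(),read_wrist_force().round(2))
close_gripper(grasp_force=60); pause(.2); print(read_time(),read_width(),read_grasp_force(),read_tcp_pos(),read_wrist_force().round(2))
movel(g+[0,0,.14],feed=.2); print(read_width(),read_wrist_force().round(2))
move_ptp(np.array([.431,.085,.15]),down(np.radians(.7))); print(read_time(),read_tcp_pos(),yawdeg(),read_wrist_force().round(2))
fs,ft=grab_frame("side"),grab_frame("top"); np.savez("side4.npz",**fs);np.savez("top4.npz",**ft)
u=proj(fs,[.431,.04,.145]).astype(int); v=proj(ft,[.431,.04,.145]).astype(int); print(u,v)
c=[cv2.resize(i[k[1]-60:k[1]+60,k[0]-40:k[0]+40],(400,600),interpolation=cv2.INTER_CUBIC) for i,k in((fs["img"],u),(ft["img"],v))]
cv2.imwrite("pics/pin4.png",np.hstack(c)[:,:,::-1])
E
```

```text
False [0.4552325  0.34769829 0.00345842] [ 0.49 -0.   -0.4 ]
16.6917 0.012310103725996191 59.33329224586487 [0.45507296 0.34753076 0.00326353] [-1.22 -0.9   5.51]
0.01178146727515213 [-0.96 -0.37 -1.18]
18.5583 [0.43125616 0.08586415 0.14975876] 0.7014779311600204 [ 0.03  0.41 -0.88]
[352 188] [367 243]
```

View pics/pin4.png

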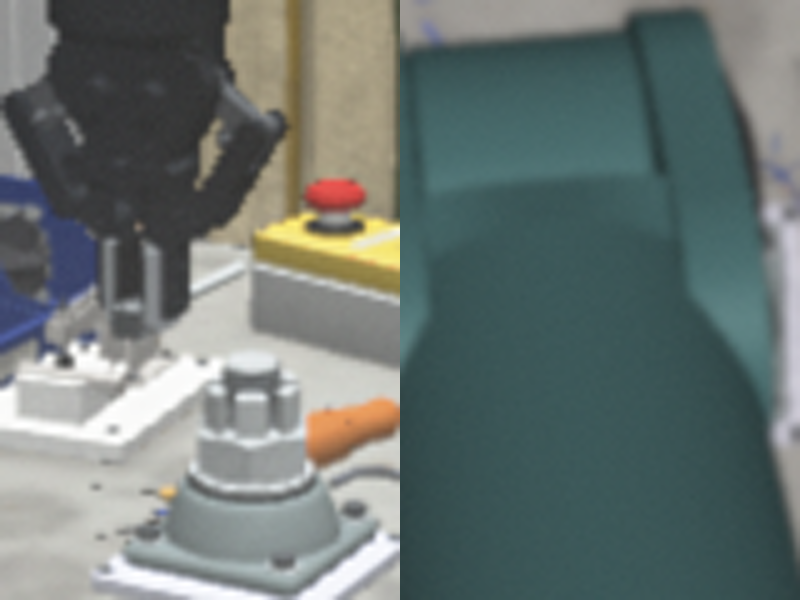

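The side crop shows the pin held level between the pads, grip end at about (128,315), shank pointing away towards -y. Next I'll touch the spindle top with the shank to get the hole height.

```bash
cat >> h.py <<'E'
C=np.array([.4328,-.0072]); PSI=np.radians(.7); UY=np.array([-np.sin(PSI),np.cos(PSI)]); UX=np.array([np.cos(PSI),np.sin(PSI)])
def pos(s,z,dx=0): return np.array([*(C+UY*s+UX*dx),z])
def su(): # (s along unit y, dx, z) of the tcp
    p=read_tcp_pos(); d=p[:2]-C; return np.round([d@UY*1e3,d@UX*1e3,p[2]*1e3],2)
E
python3 - <<'E'
from h import *
R=down(PSI)
movel(pos(.062,.125),R,feed=.15); pause(.1); print(read_time(),su(),read_wrist_force().round(2))
h=movel(pos(.062,.088),feed=.02,guard=2.5); print(h,su(),read_wrist_force().round(2),read_wrist_torque().round(3),read_time())
z=read_tcp_pos()[2]
movel(pos(.062,z+.004),feed=.02); h=movel(pos(.062,z-.006),feed=.008,guard=1.5); print(h,su(),read_wrist_force().round(2),read_time())
movel(pos(.062,z+.004),feed=.05); print(su(),read_wrist_force().round(2))
E
```

```text
19.1667 [ 62.8    0.33 125.3 ] [ 1.29  0.31 -0.52]
True [6.2070e+01 5.0000e-02 1.0474e+02] [-0.46 -0.07  6.47] [-0.163  0.062 -0.019] 20.225
True [ 6.2020e+01 -9.0000e-02  1.0543e+02] [2.04 0.82 2.85] 21.1583
[ 6.2000e+01 -2.0000e-02  1.0885e+02] [-0.39  0.07 -1.11]
```

```bash
python3 - <<'E'
from h import *
Z=.0853
movel(pos(.115,.11),feed=.12); movel(pos(.115,Z),feed=.08); pause(.15); print(read_time(),su(),read_wrist_force().round(2))
h=movel(pos(.101,Z),feed=.03,guard=3); print(h,su(),read_wrist_force().round(2),read_time())
if not h:
    h=movel(pos(.085,Z),feed=.015,guard=3); print(h,su(),read_wrist_force().round(2),read_wrist_torque().round(3),read_time())
f=grab_frame("side"); np.savez("side5.npz",**f); cv2.imwrite("pics/ins5.png",cv2.resize(f["img"][150:240,310:430,::-1],(800,600),interpolation=cv2.INTER_CUBIC))
E
```

```text
22.6083 [114.92   0.24  85.65] [-0.38  0.37 -1.82]
False [1.0097e+02 2.0000e-02 8.5320e+01] [ 0.17  0.16 -0.9 ] 23.225
False [8.498e+01 1.000e-02 8.531e+01] [-1.22 -0.7   1.33] [-0.172  0.236 -0.052] 24.4417
```

View pics/ins5.png

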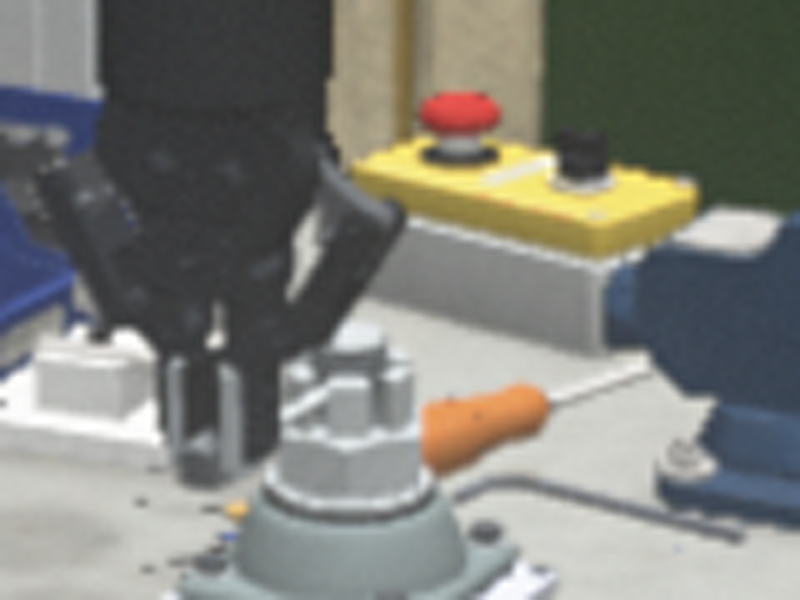

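The shank is in the facing slot at (300,405), about 12 mm into the hole by its travel and with almost no force. I'll carry on to the collar.

```bash
python3 - <<'E'
from h import *
Z=.0855
for s in (.075,.065,.055,.050):
    h=movel(pos(s,Z),feed=.02,guard=4); print(h,su(),read_wrist_force().round(2),read_wrist_torque().round(3),read_time())
    if h: break
if not h:
    h=movel(pos(.043,Z),feed=.008,guard=3); print(h,su(),read_wrist_force().round(2),read_time())
E
```

```text
False [7.491e+01 2.000e-02 8.549e+01] [-0.37 -1.44 -0.92] [-0.123  0.086 -0.059] 25.1417
False [6.496e+01 2.000e-02 8.550e+01] [-1.3  -0.55 -0.37] [-0.106  0.099  0.022] 25.7917
False [5.497e+01 1.000e-02 8.550e+01] [-0.24 -0.89 -0.82] [-0.121  0.105 -0.037] 26.4417
False [4.982e+01 1.000e-02 8.549e+01] [-0.8   0.19 -0.77] [-0.125  0.026 -0.051] 26.8417
True [46.69 -0.17 85.37] [0.58 2.22 0.43] 27.3833
```

```bash
python3 - <<'E'
from h import *
h=movel(pos(.0445,.0854),feed=.008,guard=4); pause(.1); print(h,su(),read_wrist_force().round(2))
open_jaws(); pause(.1); print(read_time(),read_wrist_force().round(2))
p=read_tcp_pos(); movel([p[0],p[1],.2],feed=.15); move_ptp(np.array([.40,.30,.25]),down(np.radians(30))); pause(.2)
fs,ft=grab_frame("side"),grab_frame("top"); print(read_time(),read_q().round(2))
a=cv2.resize(fs["img"][185:260,315:415],(400,300),interpolation=cv2.INTER_CUBIC);b=cv2.resize(ft["img"][210:285,334:434],(400,300),interpolation=cv2.INTER_CUBIC)
cv2.imwrite("pics/fin6.png",np.vstack([np.hstack([a,b]),np.hstack([cv2.resize(fs["img"],(400,300)),cv2.resize(ft["img"],(400,300))])])[:,:,::-1])
E
```

```text
True [46.66 -0.19 85.26] [1.09 3.1  2.47]
28.4917 [ 0.23  0.29 -0.38]
30.75 [-1.08  0.18  0.43  1.91 -0.09  1.07 -0.1 ]
```

View pics/fin6.png

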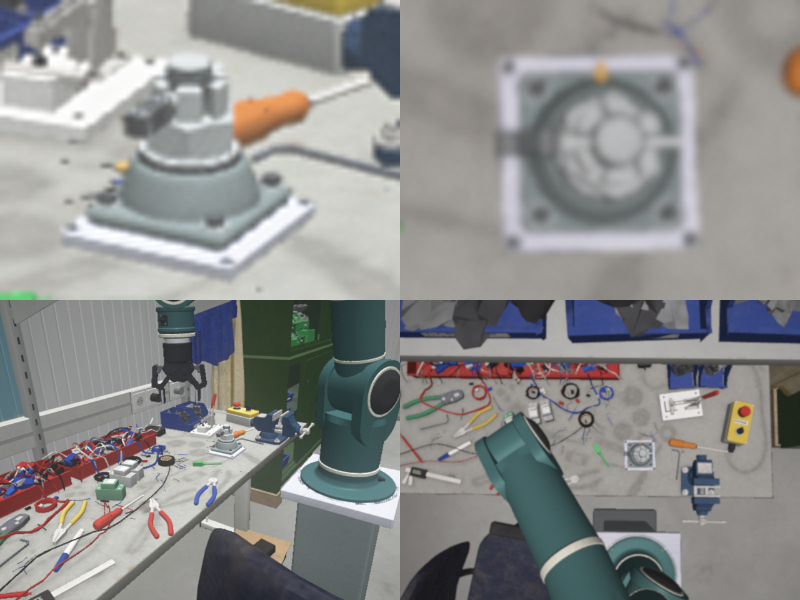

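The final picture shows the pin through the nut: grip and collar against the crown on the left (top crop (520,143)) and the shank tip out on the far side (top crop (665,143)). The gripper is clear and the other parts are where they lay.

```bash
python3 -c "
from workcell import *
print(sign_off(),read_time())"
```

```text
the job is handed in; nothing more can be done
the job is handed in; nothing more can be done
```

The castle nut is turned on clockwise to the next slot, and the lock pin is seated level through slot and cross hole with its collar on the crown; it is released, and the job was handed in at about 31 s of the 56 s allowed.

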